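# Set the cursor of a taper grading gauge with a master plug

### The arm

A 6-joint arm with a two-finger parallel gripper is mounted at the origin on a cart in front of the work surface, level with it; the furniture and walls round the work are solid. World frame = base frame: x ahead of the robot, y to its left, z up, the work surface at z = 0. Lengths are in mm, angles in rad, forces in N, time in s.
With the tool pointing down it reaches from about 275 to 1000 mm from the base axis. Payload 8.4 kg.
Tool frame: the origin (TCP) lies between the finger pads; the fingertips stand 17 mm ahead of it and the grasp point (between the pads) lies 2 mm behind it (r.tcp_to_tips is the distance from the TCP to the fingertips, in mm); z points along the fingers, y is the line along which they close (so a half turn about z gives the same grasp; the last joint's range is limited). The gripper opens to 85 mm and grips with 20 to 120 N. Pads are 22 mm wide; open, the fingers measure 114 mm over their backs; the gripper's body (76 mm by 85 mm) begins 54 mm behind the grasp point. The pads swing forward as they close: fully open they stand 13 mm farther back than shut.
Start: joints at [1.246, 0.353, 1.633, -0, 1.155, -0.002], TCP at [198.263, 592.722, 248.281] pointing down, gripper open.
Joint ranges: [-2.63, 2.63], [-0.92, 2.1], [0.06, 2.66], [-1.3, 4.44], [0, 2.69], [-3.02, 3.02]. Speed limits (rad/s): [2.22, 2.22, 2.79, 3.14, 3.14, 3.14].

### API

Orientations are given as [roll, pitch, yaw] about the fixed x, y, z axes, in that order (R = Rz(yaw) Ry(pitch) Rx(roll)).
In Python, from rig import r gives the robot as it stands. The module is installed in compiled form; this text tells all that it offers.
- The arm moves only by the tool apply_moves, never from a script. Its argument "series" is text: rows parted by semicolons, each of 7 numbers parted by spaces: the shift along the tool's x, y, z in cm, then the turn, a rotation vector about the tool's x, y, z in rad, then the gripper's target within -1 to 1 (shut at 1, half-way at 0, fully open at -1). In form: tx ty tz rx ry rz fingers; .... A call has exactly 10 rows; each row shifts and turns the commanded pose from where the row before left it, along the tool's axes as they then stand; what a row does not reach is not made up. A row lasts 1/12 s, in which the tool goes at most 41.7 mm and 7.16 degrees, less where a joint would pass 70% of its speed; a pose out of reach is approached as far as the arm can. A call with a gripper value outside its range is refused whole. The fingers move at their own pace and stop on an object; "squeeze" is the grip in N (left out, the last holds). Time passes only in rows, so rows that do not move let the fingers close, or fill a call up. It gives the time, the measured TCP pose, the force and the opening at its end, in the units of the state.
- r.sense(): the state, without advancing time (a new reading comes with each control period).
- r.grab_frame(name): name is "scene" or "top"; returns the picture (480x640x3 uint8, blue, green, red); there is no depth.
- r.camera_info(name): a dict with "K" (3x3 intrinsics, pixels), "distortion" ([k1, k2, p1, p2, k3] as OpenCV has them; the pictures are not rectified), "extrinsics" (4x4, takes a point from camera to world coordinates). Camera axes: x right, y down, z forward; pixel columns grow to the right and rows downward; lengths in mm; the calibration is good to about 2 mm. A picture is of the moment at which its call begins. camera_info takes no time and is no camera call.
- r.sign_off(): hands the job in, once; it reports no verdict.
The state is a dict: "clock": time; "qpos": joint angles; "qvel": joint speeds; "joint_efforts": joint torques, N m; "eef_pos": TCP position; "tcp_rot": TCP orientation; "contact_force": force on the tool from outside, world axes, zero at the start; "wrist_torque": the same for the moment, N m; "opening": opening from 0.0 (shut) to 1.0 (fully open).
Only numpy, scipy, OpenCV 4.12 (cv2) and the standard library are available. Lean on these libraries where they do the work, as an engineer would, in place of code of your own. Each camera call takes 0.05 s, during which the arm holds its last target. There are 200 camera calls.

### The job

Set the taper gauge for the pillars that wait in the tray: take the master plug from its socket block, stand it upright in the wide end of the gauge's slot and slide it along, pushing the gauge's cursor ahead of it, until it just wedges between the two bars. Then draw the plug out without disturbing the cursor, which marks where the plug stopped, and put the plug back upright, fully down, in its socket. Plug and bars are ground surfaces: stop at the first firm resistance (a push of 5 to 10 N) and never force them, and leave the other things on the bench alone.

Things in the scene. Friction and masses are not known exactly. Their poses are not given: they have to be found in the camera images.
- gauge: Taper gauge, fixed: dark base plate 104 (x) x 240 (y) x 10 mm, two steel bars on it, tops 32 mm above the bench. Origin: centre of underside, z up. The slot runs along y: wide end at -y, narrowing to +y. Fixed bar on the -x side: working face is the plane x = -14 mm, y -85 to +105 mm; a plug leaning on it has its axis at x = -6 mm. Slot floor: top of the base plate.
- gauge_mouth (a point): Wide end of the slot, on its floor (10 mm above the bench), 8 mm from the fixed bar's face; axes as the gauge. The slanting bar lies on the +x side (24 mm thick). The slot is about 33 mm wide here and narrows 1 mm in 5 mm going to +y. The slanting bar's clamped setting varies by 3 mm either way, so the plug wedges 69 to 100 mm from here, touching both bars: where exactly must be felt.
- master: Master plug (loose, steel, about 150 g), upright in the socket block at the start. Origin: on its axis, middle of its handle; z up along it. Handle: ringed dark cylinder, 20 mm diameter, 16 mm below to 16 mm above the origin (its top is the plug's top). Below it a bright measuring shank, 16 mm diameter; the chamfered foot is 58 mm below the origin.
- stand_socket (a point): Mouth of the socket in the grey socket block (fixed, 64 x 84 x 35 mm high): hole centre in the block's top face, 35 mm above the bench, z up. Round hole 18.5 mm in diameter with a 2 mm chamfer, 25 mm deep. A fully seated plug has the middle of its handle 33 mm above this point.
- cursor (a joint): Travel of the cursor along the fixed bar, m: 0 nearest the mouth, growing towards the narrow end (+y of the gauge), at most 0.085. A drag pointer: it moves when pushed and stays where it is left; its drag, 1 to 2 N, must not be taken for the wedging.
- cursor_seat (a point): Moves with the cursor, an aluminium plate 62 (x) x 44 (y) x 6 mm that rides across the slot just above the bars, 33 to 40 mm above the bench. The point lies 8 mm ahead of its front edge (towards the mouth), 8 mm from the fixed bar's face, 36 mm above the bench: here stands the axis of a plug that touches both the fixed bar and the cursor. Its x axis is square to the slanting bar.

How it is judged:
By the outcome, as a careful person would: the job done as asked, in the order asked, and still so for the second after the job is handed in, with the robot touching nothing.
It also fails if it takes over 48 s, if anything falls off the work surface, if the arm or the gripper's body presses on something with over 40 N, if the wrist force passes 120 N, or if a joint passes its speed limit or range.

## Working session

There is one attempt and no reset: what is moved stays moved. The work goes in short steps, Python scripts to look and compute and a tool call to move; the robot and the scene stay as the last step left them, time stands still between calls to the robot, and variables do not carry over. Pictures are saved under pics/ and viewed, on a budget of 10 in all, crops included, one or two more only if the job needs it, and the job is handed in when it is done.

Besides the shell and the picture viewer there is one more tool, called in YAML: its name, and indented under it one key for each argument. apply_moves: Moves the arm, as the interface text tells. Its arguments: {"type":"object","properties":{"series":{"type":"string"},"squeeze":{"type":"number"}},"required":["series"]}

```bash
mkdir -p pics; python3 - <<'E'
from rig import r
import cv2,numpy as np
print(r.sense())
for n in("scene","top"):
    im=r.grab_frame(n); cv2.imwrite(f"pics/{n}0.png",im)
    c=r.camera_info(n); print(n,np.round(c["K"],1).tolist(),c["distortion"],np.round(c["extrinsics"],3).tolist())
E
```

```text
{'clock': 0.0, 'qpos': array([ 1.24559813e+00,  3.53622880e-01,  1.63411928e+00, -6.31855798e-06,
        1.15519139e+00, -2.38940154e-03]), 'qvel': array([ 1.38766142e-03, -4.90861056e-04, -3.93971375e-05,  8.43750297e-04,
       -1.70133478e-04, -3.75895679e-04]), 'joint_efforts': array([ 1.69922710e-03, -6.05253196e+01, -3.42066479e+01,  1.93649616e-04,
        9.41448554e-03,  1.56012317e-05]), 'eef_pos': array([198.12462955, 592.30215622, 247.58379991]), 'tcp_rot': array([-3.14025175e+00,  2.57329687e-06,  2.81878642e+00]), 'contact_force': array([ 0.20413999,  0.76710957, -0.10422739]), 'wrist_torque': array([-0.03471265,  0.02447028, -0.02340794]), 'opening': 0.9999814908937034}
scene [[593.4, 0.0, 331.6], [0.0, 593.4, 240.0], [0.0, 0.0, 1.0]] [-0.19421227  0.          0.          0.          0.        ] [[0.833, -0.324, 0.449, 26.719], [-0.554, -0.503, 0.663, -644.061], [0.011, -0.801, -0.598, 738.658], [0.0, 0.0, 0.0, 1.0]]
top [[548.3, 0.0, 326.5], [0.0, 548.3, 237.1], [0.0, 0.0, 1.0]] [-0.01459044  0.          0.          0.          0.        ] [[0.001, -0.993, 0.118, 386.107], [-1.0, -0.004, -0.02, 99.469], [0.02, -0.118, -0.993, 1163.647], [0.0, 0.0, 0.0, 1.0]]
```

View pics/scene0.png

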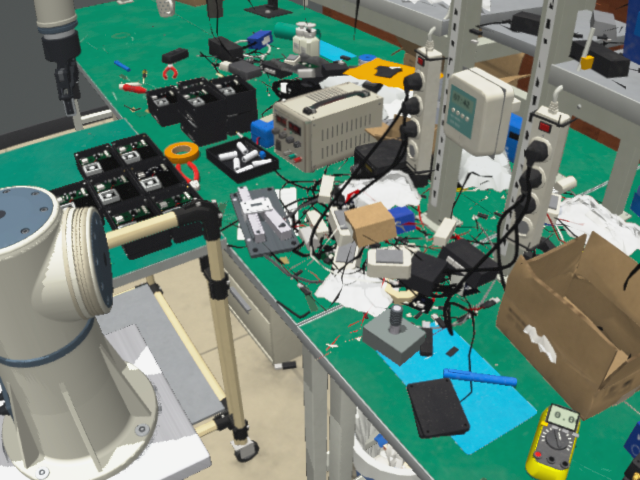

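View pics/top0.png

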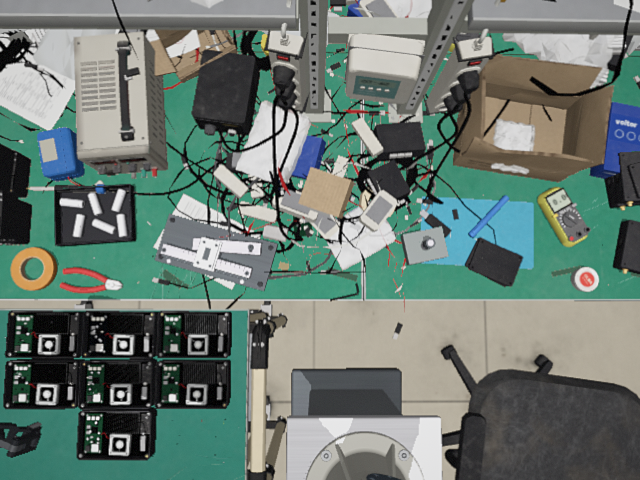

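The scene view shows the gauge at (265,220) and the socket block with the plug at (395,330). In the top view the gauge is at (215,252), and the block is at (425,246) with the plug at (429,241). I'll zoom in on both.

```bash
python3 - <<'E'
import cv2,numpy as np
t=cv2.imread("pics/top0.png"); s=cv2.imread("pics/scene0.png")
a=cv2.resize(t[195:300,145:285],None,fx=5,fy=5,interpolation=cv2.INTER_CUBIC)[:, :700]
cv2.imwrite("pics/c1.png",a[:525])
b=cv2.resize(t[215:275,390:460],(400,343),interpolation=cv2.INTER_CUBIC)
c=cv2.resize(s[295:375,350:440],(386,343),interpolation=cv2.INTER_CUBIC)
cv2.imwrite("pics/c2.png",np.hstack([b,c]))
E
```

```text
(no output)
```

View pics/c1.png

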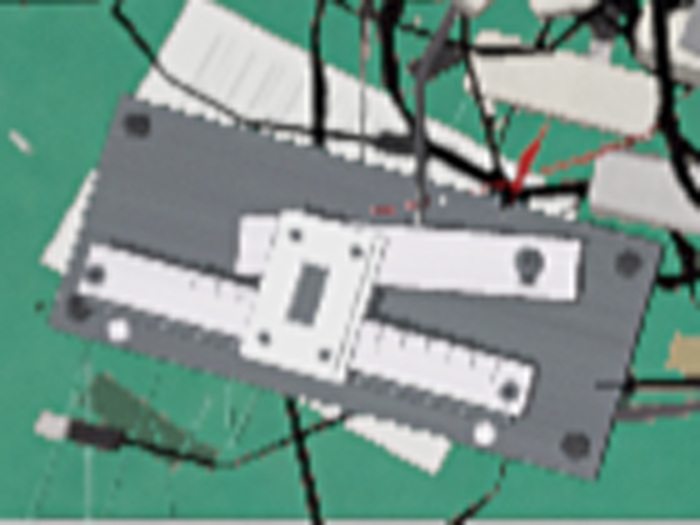

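View pics/c2.png

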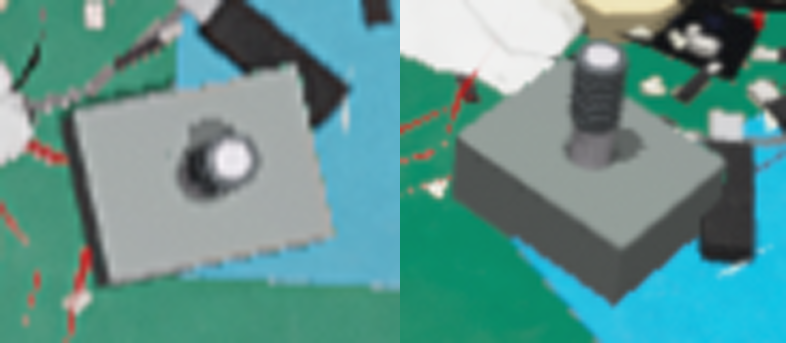

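The gauge is now clear. The wide end is on the right, the ruled fixed bar is the lower one, and the plate corners are at crop (122,97), (665,240), (598,478) and (52,325). The plug's cap is at about (431,243) in top and (397,308.5) in scene.

```bash
cat > h.py <<'E'
import cv2,numpy as np
from rig import r
def ray(n,uv):
    c=r.camera_info(n);K=np.array(c["K"]);T=np.array(c["extrinsics"])
    p=cv2.undistortPoints(np.array(uv,float).reshape(-1,1,2),K,np.array(c["distortion"])).reshape(-1,2)
    d=np.c_[p,np.ones(len(p))]@T[:3,:3].T
    return T[:3,3],d
def plane(n,uv,z):
    o,d=ray(n,uv); return (o+d*((z-o[2])/d[:,2])[:,None])
def proj(n,P):
    c=r.camera_info(n);T=np.linalg.inv(np.array(c["extrinsics"]))
    return cv2.projectPoints(np.array(P,float).reshape(-1,1,3),cv2.Rodrigues(T[:3,:3])[0],T[:3,3],np.array(c["K"]),np.array(c["distortion"]))[0].reshape(-1,2)
def fit2(A,B): # rigid B=R A+t
    a=A.mean(0);b=B.mean(0);H=(A-a).T@(B-b);th=np.arctan2(H[0,1]-H[1,0],H[0,0]+H[1,1])
    R=np.array([[np.cos(th),-np.sin(th)],[np.sin(th),np.cos(th)]]);return th,R,b-R@a
E
python3 - <<'E'
from h import *
u=lambda q:(np.array(q)+.5)/5-.5+np.array([145,195])
g=plane("top",u([(122,97),(665,240),(598,478),(52,325)]),10)[:,:2]
M=np.array([(52,120),(52,-120),(-52,-120),(-52,120)],float)
th,R,t=fit2(M,g);print("gauge",g.round(1).tolist(),th,t,"res",(M@R.T+t-g).round(1).tolist())
# fixed-bar holes/ bar edges z=32: inner face upper edge of bar: crop pts
b=plane("top",u([(95,246),(534,366)]),32)[:,:2]; print("bar face ends in gauge",((b-t)@R).round(1))
s=plane("top",u([(581,240),(578,300),(242,216),(238,272)]),32)[:,:2]; print("slant bar",((s-t)@R).round(1))
c=plane("top",u([(385,232),(345,380),(240,362),(285,210)]),40)[:,:2]; print("cursor",((c-t)@R).round(1))
def tri(a,b):
    o1,d1=ray("top",[a]);o2,d2=ray("scene",[b]);d1,d2=d1[0],d2[0]
    k=np.linalg.lstsq(np.c_[d1,-d2],o2-o1,rcond=None)[0];p,q=o1+k[0]*d1,o2+k[1]*d2
    return (p+q)/2,np.linalg.norm(p-q)
print("plug",tri((430.9,243),(397.1,308.5)),plane("top",[(430.9,243)],84),plane("scene",[(397.1,308.5)],84))
# block top corners (c2 left)
v=lambda q:(np.array(q)+.5)*70/400-.5+np.array([390,215])
bb=plane("top",v([(72,112),(297,65),(333,237),(108,286)]),35)[:,:2]
N=np.array([(32,42),(32,-42),(-32,-42),(-32,42)],float)
th2,R2,t2=fit2(N,bb);print("block",th2,t2,(N@R2.T+t2-bb).round(1).tolist())
w=lambda q:(np.array(q)-[400,0]+.5)*[90/386,80/343]-.5+np.array([350,295])
print("block scene",plane("scene",w([(555,62),(725,162),(622,248),(458,138)]),35)[:,:2].round(1), bb.round(1))
E
```

```text
gauge [[571.1, 410.1], [510.9, 179.4], [410.7, 206.2], [474.1, 436.0]] -0.26208104256826026 [491.72328993 307.93915878] res [[1.9, 0.3], [-0.1, -0.9], [-0.3, -0.7], [-1.6, 1.3]]
bar face ends in gauge [[-14.2 105.1]
 [-14.5 -83.4]]
slant bar [[ 40.8 -87.7]
 [ 16.5 -93.3]
 [ 13.7  50.2]
 [ -9.1  45.1]]
cursor [[ 22.3 -10.2]
 [-40.4 -11.6]
 [-44.5  31.8]
 [ 20.2  32. ]]
plug (array([ 503.21117959, -129.94808325,   85.91707724]), np.float64(0.5767942176033576)) [[ 503.17284277 -130.19438556   84.        ]] [[ 504.89357841 -128.54218844   84.        ]]
block 0.2027942846501845 [ 503.93379936 -128.3098489 ] [[0.1, 0.2], [-0.6, 0.8], [-0.3, -0.5], [0.8, -0.5]]
block scene [[ 523.4  -80.3]
 [ 544.  -161.3]
 [ 482.6 -174.1]
 [ 465.4  -93.7]] [[ 526.7  -81. ]
 [ 544.4 -163.8]
 [ 481.3 -175.4]
 [ 463.3  -93.1]]
```

```bash
cat >> h.py <<'E'
from scipy.spatial.transform import Rotation as Rn
def st(): 
    s=r.sense();R=Rn.from_euler('xyz',s["tcp_rot"]).as_matrix();return s,np.array(s["eef_pos"]),R
def to(P,yaw=None):
    s,p,R=st();print("t",s["clock"],"pos",p.round(2),"rot",s["tcp_rot"].round(4),"F_tool",(R.T@s["contact_force"]).round(2),"open",round(s["opening"],3))
    if yaw is not None:
        R2=Rn.from_euler('xyz',[np.pi,0,yaw]).as_matrix();print("turn",Rn.from_matrix(R.T@R2).as_rotvec().round(4));R=R2
    print("shift cm (tool axes)",(R.T@(np.array(P)-p)/10).round(3))
TH=-0.262; YAW=np.pi+TH   # tool y = gauge y, tool x = -gauge x
G=np.array([491.7,307.9])
def gz(x,y,z):
    c,s=np.cos(TH),np.sin(TH);return [G[0]+c*x-s*y,G[1]+s*x+c*y,z]
E
python3 -c "
from h import *
to([503.4,-129.5,135],YAW)"
```

```text
t 0.1 pos [198.12 592.35 247.64] rot [-3.1403  0.      2.8188] F_tool [0.02 0.12 0.08] open 0.995
turn [-0.0012 -0.     -0.0608]
shift cm (tool axes) [-48.183 -61.815  11.264]
```

apply_moves:
  series: "-1.5 -2 0 0 0 -0.0608 -1;-2.4 -3.1 0 0 0 0 -1;-2.4 -3.1 0 0 0 0 -1;-2.4 -3.1 0 0 0 0 -1;-2.4 -3.1 0 0 0 0 -1;-2.4 -3.1 0 0 0 0 -1;-2.4 -3.1 0 0 0 0 -1;-2.4 -3.1 0 0 0 0 -1;-2.4 -3.1 0 0 0 0 -1;-2.4 -3.1 0 0 0 0 -1"
  squeeze: 30

```text
clock: 0.93
eef_pos: [342.6, 241.7, 248.2]
tcp_rot: [-3.142, 0.0, 2.88]
contact_force: [0.8, 0.1, -0.1]
opening: 1.001
```

apply_moves:
  series: "-2.4 -3.1 1 0 0 0 -1;-2.4 -3.1 1 0 0 0 -1;-2.4 -3.1 1 0 0 0 -1;-2.4 -3.1 1 0 0 0 -1;-2.4 -3.1 1 0 0 0 -1;-2.4 -3.1 1 0 0 0 -1;-2.4 -3.1 1 0 0 0 -1;-2.4 -3.1 1 0 0 0 -1;-2.4 -3.1 1 0 0 0 -1;-1 -1.2 1 0 0 0 -1"

```text
clock: 1.77
eef_pos: [487.1, -100.0, 147.9]
tcp_rot: [-3.141, 0.002, 2.878]
contact_force: [1.0, -0.3, 0.3]
opening: 0.998
```

```bash
python3 -c "
from h import *
to([503.4,-129.5,68],YAW)"
```

```text
t 1.7667 pos [ 487.13 -100.01  147.87] rot [-3.1409e+00  1.9000e-03  2.8778e+00] F_tool [-1.05  0.   -0.31] open 0.998
turn [-0.0007  0.0019 -0.0018]
shift cm (tool axes) [-2.335 -2.427  7.987]
```

apply_moves:
  series: "-0.8 -0.8 0 0 0 0 -1;-0.8 -0.8 0 0 0 0 -1;-0.7 -0.8 0.5 0 0 0 -1;0 0 1.2 0 0 0 -1;0 0 1.5 0 0 0 -1;0 0 1.5 0 0 0 -1;0 0 1.5 0 0 0 -1;0 0 1.0 0 0 0 -1;0 0 0.6 0 0 0 -1;0 0 0 0 0 0 -1"

```text
clock: 2.6
eef_pos: [500.9, -124.6, 69.5]
tcp_rot: [3.142, -0.002, 2.88]
contact_force: [-0.2, -0.6, 0.3]
opening: 1.0
```

```bash
python3 -c "
from h import *
to([503.4,-129.5,68],YAW)
cv2.imwrite('pics/s1.png',cv2.resize(r.grab_frame('scene')[250:380,320:480],None,fx=4,fy=4))"
```

```text
t 2.6 pos [ 500.93 -124.59   69.5 ] rot [ 3.1416e+00 -1.6000e-03  2.8804e+00] F_tool [ 0.02 -0.58 -0.35] open 1.0
turn [ 0.     -0.0016  0.0008]
shift cm (tool axes) [-0.366 -0.411  0.15 ]
```

View pics/s1.png

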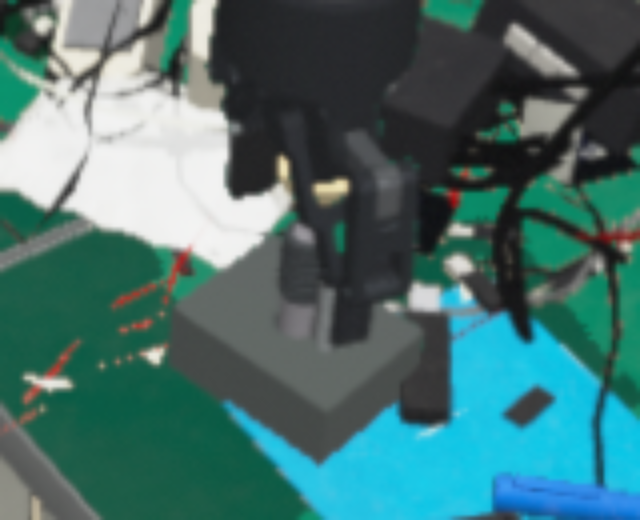

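The plug at crop (297,280) stands between the open fingers. I'll correct by the computed 4 mm, then close gently.

apply_moves:
  series: "-0.18 -0.2 0.07 0 0 0 -1;-0.18 -0.2 0.07 0 0 0 -1;0 0 0 0 0 0 -0.5;0 0 0 0 0 0 0;0 0 0 0 0 0 0.2;0 0 0 0 0 0 0.2;0 0 0 0 0 0 0.4;0 0 0 0 0 0 0.4;0 0 0 0 0 0 0.4;0 0 0 0 0 0 0.4"
  squeeze: 20

```text
clock: 3.48
eef_pos: [503.9, -129.9, 68.9]
tcp_rot: [-3.142, -0.0, 2.88]
contact_force: [-0.2, 0.5, 0.0]
opening: 0.299
```

```bash
python3 -c "
from h import *
to([503.4,-129.5,68],YAW)"
```

```text
t 3.4833 pos [ 503.85 -129.93   68.88] rot [-3.1416e+00 -1.0000e-04  2.8797e+00] F_tool [ 0.33  0.39 -0.  ] open 0.299
turn [-0.     -0.0001  0.0001]
shift cm (tool axes) [0.055 0.03  0.088]
```

apply_moves:
  series: "0 0 0 0 0 0 0.5;0 0 0 0 0 0 0.5;0 0 0 0 0 0 0.6;0 0 0 0 0 0 0.7;0 0 0 0 0 0 1;0 0 0 0 0 0 1;0 0 0 0 0 0 1;0 0 0 0 0 0 1;0 0 0 0 0 0 1;0 0 0 0 0 0 1"
  squeeze: 20

```text
clock: 4.32
eef_pos: [503.9, -129.8, 68.9]
tcp_rot: [3.141, -0.0, 2.88]
contact_force: [1.5, 3.9, 0.1]
opening: 0.228
```

```bash
python3 -c "
from h import *
to([503.4,-129.5,68],YAW);print(r.sense()['wrist_torque'])"
```

```text
t 4.3167 pos [ 503.86 -129.83   68.87] rot [ 3.1414e+00 -1.0000e-04  2.8795e+00] F_tool [-0.39  4.17 -0.05] open 0.228
turn [ 0.0002 -0.0001 -0.0001]
shift cm (tool axes) [0.053 0.02  0.087]
[ 0.80091211 -0.17437495 -0.00288621]
```

apply_moves:
  series: "0 0.05 0 0 0 0 1;0 0.05 0 0 0 0 1;0 0 0 0 0 0 1;0 0 0 0 0 0 1;0 0 0 0 0 0 1;0 0 0 0 0 0 1;0 0 0 0 0 0 1;0 0 0 0 0 0 1;0 0 0 0 0 0 1;0 0 0 0 0 0 1"
  squeeze: 60

```text
clock: 5.15
eef_pos: [504.2, -129.1, 69.0]
tcp_rot: [-3.141, 0.0, 2.88]
contact_force: [-1.4, -3.4, 4.6]
opening: 0.22
```

```bash
python3 -c "
from h import *
to(gz(-2,-75,140),YAW);print(r.sense()['wrist_torque'])"
```

```text
t 5.15 pos [ 504.21 -129.14   68.97] rot [-3.1414e+00  2.0000e-04  2.8797e+00] F_tool [ 0.46 -3.69 -4.62] open 0.22
turn [-0.0002  0.0002  0.0001]
shift cm (tool axes) [12.728 34.388 -7.103]
[-0.82481341  0.36491824  0.00251317]
```

apply_moves:
  series: "0 -0.05 0 0 0 0 1;0 0 -0.2 0 0 0 1;0 0 -0.6 0 0 0 1;0 0 -1 0 0 0 1;0 0 -1.2 0 0 0 1;0 0 -1.6 0 0 0 1;0 0 -2.0 0 0 0 1;0 0 -2.4 0 0 0 1;0 0 -2 0 0 0 1;0 0 -1.0 0 0 0 1"

```text
clock: 5.98
eef_pos: [505.0, -129.6, 192.0]
tcp_rot: [3.141, 0.004, 2.88]
contact_force: [0.3, -0.2, -1.4]
opening: 0.216
```

```bash
python3 -c "
from h import *
to(gz(-2,-75,140),YAW);print(r.sense()['wrist_torque'])
a=r.grab_frame('scene')[180:330,310:460];b=r.grab_frame('top')[190:290,380:480]
cv2.imwrite('pics/s2.png',np.hstack([cv2.resize(a,(400,400)),cv2.resize(b,(400,400))]))"
```

```text
t 5.9833 pos [ 505.03 -129.58  192.04] rot [3.1414 0.0036 2.8796] F_tool [-0.3  -0.09  1.37] open 0.216
turn [0.0002 0.0036 0.    ]
shift cm (tool axes) [12.819 34.41   5.204]
[-0.00257217 -0.03270019 -0.01199741]
```

View pics/s2.png

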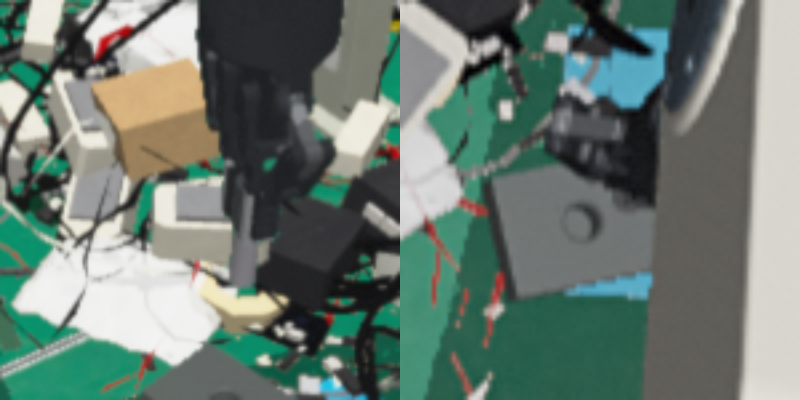

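The plug hangs upright in the grip (shank at left crop (242,245)), and the empty hole is visible at right crop (581,222). On to the gauge.

```bash
python3 -c "
from h import *
to(gz(0,-80,69),YAW);print(plane('top',[(424.9,245.1)],35),gz(0,-80,69))"
```

```text
t 6.0833 pos [ 505.13 -129.67  190.99] rot [3.1414 0.0039 2.8796] F_tool [0.48 0.76 1.8 ] open 0.216
turn [0.0002 0.0039 0.    ]
shift cm (tool axes) [12.631 33.916 12.199]
[[ 504.05340555 -127.98972467   35.        ]] [np.float64(470.97897468808225), np.float64(230.6300892324647), 69]
```

apply_moves:
  series: "0.8 2.4 0 0 0 0 1;1.3 3.5 0 0 0 0 1;1.3 3.5 0 0 0 0 1;1.3 3.5 0 0 0 0 1;1.3 3.5 0 0 0 0 1;1.3 3.5 0 0 0 0 1;1.3 3.5 0 0 0 0 1;1.3 3.5 0 0 0 0 1;1.3 3.5 0 0 0 0 1;1.1 2.9 0.5 0 0 0 1"

```text
clock: 6.92
eef_pos: [470.6, 226.4, 183.3]
tcp_rot: [3.141, -0.0, 2.88]
contact_force: [0.9, -0.4, -1.9]
opening: 0.22
```

apply_moves:
  series: "0.3 0.6 1 0 0 0 1;0 0 2 0 0 0 1;0 0 2 0 0 0 1;0 0 0.5 0 0 0 1;0 0 0 0 0 0 1;0 0 0 0 0 0 1;0 0 0 0 0 0 1;0 0 0 0 0 0 1;0 0 0 0 0 0 1;0 0 0 0 0 0 1"

```text
clock: 7.75
eef_pos: [470.5, 230.6, 129.6]
tcp_rot: [3.141, 0.001, 2.879]
contact_force: [-0.9, 0.3, -2.2]
opening: 0.214
```

```bash
python3 -c "
from h import *
to(gz(0,-80,69),YAW)
a=r.grab_frame('scene')[150:270,210:330];b=r.grab_frame('top')[195:295,200:300]
cv2.imwrite('pics/s3.png',np.hstack([cv2.resize(a,(400,400)),cv2.resize(b,(400,400))]))
for z in (60,33): print(z,proj('scene',[gz(0,-80,z),gz(-6,-85,z)]),proj('top',[gz(0,-80,z)]))"
```

```text
t 7.75 pos [470.51 230.61 129.58] rot [3.1408e+00 9.0000e-04 2.8793e+00] F_tool [0.96 0.05 2.22] open 0.214
turn [ 0.0008  0.0009 -0.0003]
shift cm (tool axes) [-0.045  0.014  6.058]
60 [[270.60606037 219.76310693]
 [268.28596444 221.65194562]] [[250.19497652 259.5693141 ]]
33 [[271.26172736 230.68550835]
 [268.97661938 232.59703532]] [[251.73716132 260.57902384]]
```

View pics/s3.png

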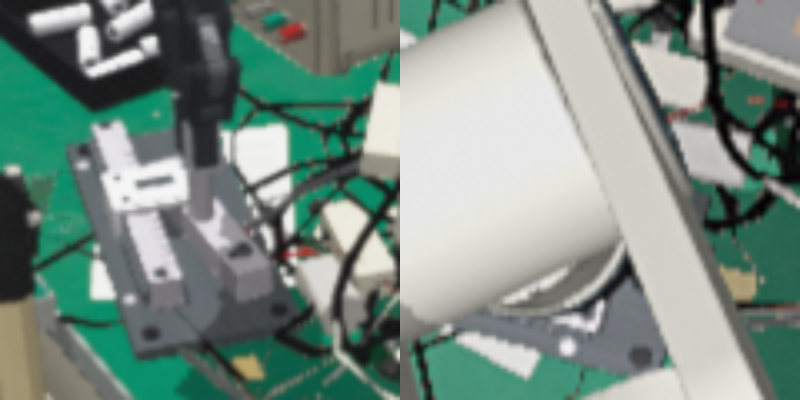

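The foot at crop (205,218) agrees with the prediction, and it hangs over the slot mouth between the bar ends. I'll lower it.

apply_moves:
  series: "0 0 0.6 0 0 0 1;0 0 1.2 0 0 0 1;0 0 1.2 0 0 0 1;0 0 1.0 0 0 0 1;0 0 0.6 0 0 0 1;0 0 0.5 0 0 0 1;0 0 0.4 0 0 0 1;0 0 0.3 0 0 0 1;0 0 0 0 0 0 1;0 0 0 0 0 0 1"

```text
clock: 8.68
eef_pos: [470.2, 230.6, 71.0]
tcp_rot: [3.142, 0.0, 2.88]
contact_force: [0.1, 0.9, -1.7]
opening: 0.217
```

```bash
python3 -c "
from h import *
to(gz(0,-80,69),YAW);print(r.sense()['wrist_torque'])"
```

```text
t 8.6833 pos [470.21 230.64  70.98] rot [3.1415e+00 1.0000e-04 2.8796e+00] F_tool [0.19 0.93 1.72] open 0.217
turn [0.0001 0.0001 0.    ]
shift cm (tool axes) [-0.075  0.019  0.198]
[ 0.02621047 -0.01642747 -0.01043721]
```

apply_moves:
  series: "0 0 0.05 0 0 0 1;0 0 0.05 0 0 0 1;0 0 0.05 0 0 0 1;0 0 0.03 0 0 0 1;0.1 0 0 0 0 0 1;0.1 0 0 0 0 0 1;0.1 0 0 0 0 0 1;0 0 0 0 0 0 1;0 0 0 0 0 0 1;0 0 0 0 0 0 1"

```text
clock: 9.52
eef_pos: [467.2, 231.4, 69.1]
tcp_rot: [3.142, 0.0, 2.88]
contact_force: [-0.1, 0.1, -1.3]
opening: 0.212
```

```bash
python3 -c "
from h import *
to(gz(-6,-80,69),YAW);print(r.sense()['wrist_torque'])"
```

```text
t 9.5167 pos [467.19 231.39  69.1 ] rot [3.1416 0.     2.8797] F_tool [0.17 0.1  1.32] open 0.212
turn [0.     0.     0.0001]
shift cm (tool axes) [0.215 0.025 0.01 ]
[-0.02373712  0.03590386  0.01642557]
```

apply_moves:
  series: "0.05 0 0.01 0 0 0 1;0.05 0 0 0 0 0 1;0.05 0 0 0 0 0 1;0 0 0 0 0 0 1;0 0 0 0 0 0 1;0 0 0 0 0 0 1;0 0 0 0 0 0 1;0 0 0 0 0 0 1;0 0 0 0 0 0 1;0 0 0 0 0 0 1"

```text
clock: 10.35
eef_pos: [465.9, 231.8, 69.0]
tcp_rot: [3.141, 0.0, 2.88]
contact_force: [0.8, 0.7, -0.0]
opening: 0.215
```

apply_moves:
  series: "0.03 0 0 0 0 0 1;0.03 0 0 0 0 0 1;0 0 0 0 0 0 1;0 0 0 0 0 0 1;0 0 0 0 0 0 1;0 0 0 0 0 0 1;0 0 0 0 0 0 1;0 0 0 0 0 0 1;0 0 0 0 0 0 1;0 0 0 0 0 0 1"

```text
clock: 11.18
eef_pos: [465.3, 232.0, 69.1]
tcp_rot: [3.141, 0.0, 2.88]
contact_force: [1.6, 0.4, -0.1]
opening: 0.216
```

```bash
python3 -c "
from h import *
to(gz(-6,-80,69),YAW);print(r.sense()['wrist_torque'])"
```

```text
t 11.1833 pos [465.27 231.95  69.05] rot [3.1415e+00 2.0000e-04 2.8796e+00] F_tool [-1.43  0.75  0.1 ] open 0.216
turn [0.0001 0.0002 0.    ]
shift cm (tool axes) [0.015 0.02  0.005]
[-0.03778787 -0.2326684  -0.03950959]
```

apply_moves:
  series: "0 0.3 0 0 0 0 1;0 0.6 0 0 0 0 1;0 0.8 0 0 0 0 1;0 0.8 0 0 0 0 1;0 0.8 0 0 0 0 1;0 0.7 0 0 0 0 1;0 0.5 0 0 0 0 1;0 0.3 0 0 0 0 1;0 0 0 0 0 0 1;0 0 0 0 0 0 1"

```text
clock: 12.02
eef_pos: [477.1, 278.4, 69.0]
tcp_rot: [-3.141, -0.001, 2.88]
contact_force: [-1.2, -2.4, 3.7]
opening: 0.212
```

```bash
python3 -c "
from h import *
to(gz(-6,-19,69),YAW);print(r.sense()['wrist_torque'])"
```

```text
t 12.0167 pos [477.15 278.36  68.97] rot [-3.1408e+00 -9.0000e-04  2.8798e+00] F_tool [ 0.55 -2.61 -3.7 ] open 0.212
turn [-0.0008 -0.0009  0.0002]
shift cm (tool axes) [-0.041  1.33  -0.003]
[-0.29729285  0.29155405 -0.04759469]
```

apply_moves:
  series: "0 0 -0.05 0 0 0 1;0.03 0 0 0 0 0 1;0 0 0 0 0 0 1;0 0 0 0 0 0 1;0 0 0 0 0 0 1;0 0 0 0 0 0 1;0 0 0 0 0 0 1;0 0 0 0 0 0 1;0 0 0 0 0 0 1;0 0 0 0 0 0 1"

```text
clock: 12.85
eef_pos: [477.3, 278.3, 69.5]
tcp_rot: [3.142, 0.0, 2.88]
contact_force: [1.2, 0.7, -1.9]
opening: 0.215
```

```bash
python3 -c "
from h import *
to(gz(-6,-19,69),YAW);print(r.sense()['wrist_torque'])"
```

```text
t 12.85 pos [477.33 278.34  69.49] rot [3.1416 0.     2.8796] F_tool [-1.02  0.97  1.91] open 0.215
turn [ 0.  0. -0.]
shift cm (tool axes) [-0.022  1.328  0.049]
[-0.00204226 -0.0415107  -0.01008944]
```

apply_moves:
  series: "0.03 0 0 0 0 0 1;0.03 0 0 0 0 0 1;0 0 0 0 0 0 1;0 0 0 0 0 0 1;0 0 0 0 0 0 1;0 0 0 0 0 0 1;0 0 0 0 0 0 1;0 0 0 0 0 0 1;0 0 0 0 0 0 1;0 0 0 0 0 0 1"

```text
clock: 13.68
eef_pos: [476.7, 278.5, 69.5]
tcp_rot: [3.142, -0.0, 2.88]
contact_force: [0.3, -0.5, -1.3]
opening: 0.212
```

```bash
python3 -c "
from h import *
to(gz(-6,-19,69),YAW);print(r.sense()['wrist_torque'])"
```

```text
t 13.6833 pos [476.73 278.51  69.49] rot [ 3.1416 -0.      2.8796] F_tool [-0.43 -0.35  1.27] open 0.212
turn [ 0. -0. -0.]
shift cm (tool axes) [-0.085  1.327  0.049]
[ 0.01212631 -0.01466379 -0.00470305]
```

apply_moves:
  series: "0.04 0 0 0 0 0 1;0.04 0 0 0 0 0 1;0 0 0 0 0 0 1;0 0 0 0 0 0 1;0 0 0 0 0 0 1;0 0 0 0 0 0 1;0 0 0 0 0 0 1;0 0 0 0 0 0 1;0 0 0 0 0 0 1;0 0 0 0 0 0 1"

```text
clock: 14.52
eef_pos: [476.2, 278.7, 69.6]
tcp_rot: [3.141, 0.0, 2.88]
contact_force: [4.0, -3.2, -2.2]
opening: 0.215
```

```bash
python3 -c "
from h import *
to(gz(-6,-19,69),YAW);print(r.sense()['wrist_torque'])"
```

```text
t 14.5167 pos [476.19 278.69  69.57] rot [3.1414e+00 4.0000e-04 2.8797e+00] F_tool [-4.69 -2.03  2.24] open 0.215
turn [0.0002 0.0004 0.0001]
shift cm (tool axes) [-0.142  1.323  0.057]
[-0.57406998 -0.86927261 -0.01615818]
```

apply_moves:
  series: "-0.05 0 0 0 0 0 1;0 0.2 0 0 0 0 1;0 0.2 0 0 0 0 1;0 0.2 0 0 0 0 1;0 0.2 0 0 0 0 1;0 0.2 0 0 0 0 1;0 0.1 0 0 0 0 1;0 0.1 0 0 0 0 1;0 0 0 0 0 0 1;0 0 0 0 0 0 1"

```text
clock: 15.35
eef_pos: [479.6, 290.4, 69.5]
tcp_rot: [3.141, 0.0, 2.88]
contact_force: [2.9, -1.5, -3.8]
opening: 0.218
```

```bash
cat >> h.py <<'E'
def gp():
    s,p,R=st();c,n=np.cos(TH),np.sin(TH);d=p[:2]-G
    print("t",round(s["clock"],2),"gauge xy",np.round([c*d[0]+n*d[1],-n*d[0]+c*d[1]],2),"z",p[2].round(2),"Ft",(R.T@s["contact_force"]).round(2),"Tt",(R.T@s["wrist_torque"]).round(3))
E
python3 -c "
from h import *
gp()"
```

```text
t 15.35 gauge xy [ -7.14 -20.01] z 69.5 Ft [-3.18 -0.7   3.85] Tt [ 0.138 -0.722 -0.016]
```

apply_moves:
  series: "-0.02 0.05 0 0 0 0 1;0 0.05 0 0 0 0 1;0 0.05 0 0 0 0 1;0 0.05 0 0 0 0 1;0 0.05 0 0 0 0 1;0 0.05 0 0 0 0 1;0 0 0 0 0 0 1;0 0 0 0 0 0 1;0 0 0 0 0 0 1;0 0 0 0 0 0 1"

```text
clock: 16.18
eef_pos: [480.4, 292.9, 69.4]
tcp_rot: [-3.141, -0.0, 2.88]
contact_force: [2.3, -4.3, -0.5]
opening: 0.217
```

```bash
python3 -c "
from h import *
gp()"
```

```text
t 16.18 gauge xy [ -7.02 -17.41] z 69.44 Ft [-3.3  -3.54  0.54] Tt [ 0.618 -0.614  0.033]
```

apply_moves:
  series: "-0.02 0.03 0 0 0 0 1;0 0.03 0 0 0 0 1;0 0.04 0 0 0 0 1;0 0.0 0 0 0 0 1;0 0 0 0 0 0 1;0 0 0 0 0 0 1;0 0 0 0 0 0 1;0 0 0 0 0 0 1;0 0 0 0 0 0 1;0 0 0 0 0 0 1"

```text
clock: 17.02
eef_pos: [480.9, 294.0, 69.4]
tcp_rot: [3.142, -0.0, 2.88]
contact_force: [-0.0, -2.4, -1.6]
opening: 0.218
```

```bash
python3 -c "
from h import *
gp()"
```

```text
t 17.02 gauge xy [ -6.82 -16.25] z 69.45 Ft [-0.59 -2.34  1.58] Tt [ 0.374 -0.19  -0.018]
```

apply_moves:
  series: "0 0.03 0 0 0 0 1;0 0.03 0 0 0 0 1;0 0.03 0 0 0 0 1;0 0.03 0 0 0 0 1;0 0.03 0 0 0 0 1;0 0 0 0 0 0 1;0 0 0 0 0 0 1;0 0 0 0 0 0 1;0 0 0 0 0 0 1;0 0 0 0 0 0 1"

```text
clock: 17.85
eef_pos: [481.3, 295.4, 69.5]
tcp_rot: [3.142, -0.0, 2.88]
contact_force: [-0.7, -1.2, -1.4]
opening: 0.219
```

```bash
python3 -c "
from h import *
gp()"
```

```text
t 17.85 gauge xy [ -6.77 -14.74] z 69.48 Ft [ 0.33 -1.37  1.41] Tt [ 0.371 -0.107 -0.03 ]
```

apply_moves:
  series: "0 0.03 0 0 0 0 1;0 0.03 0 0 0 0 1;0 0.03 0 0 0 0 1;0 0.03 0 0 0 0 1;0 0.03 0 0 0 0 1;0 0.03 0 0 0 0 1;0 0 0 0 0 0 1;0 0 0 0 0 0 1;0 0 0 0 0 0 1;0 0 0 0 0 0 1"

```text
clock: 18.68
eef_pos: [481.8, 297.2, 69.5]
tcp_rot: [3.142, 0.0, 2.88]
contact_force: [0.5, -2.3, -2.4]
opening: 0.218
```

```bash
python3 -c "
from h import *
gp()"
```

```text
t 18.68 gauge xy [ -6.75 -12.91] z 69.47 Ft [-1.03 -2.07  2.36] Tt [ 0.35  -0.093 -0.041]
```

apply_moves:
  series: "0 0.03 0 0 0 0 1;0 0.03 0 0 0 0 1;0 0.03 0 0 0 0 1;0 0.03 0 0 0 0 1;0 0.03 0 0 0 0 1;0 0.03 0 0 0 0 1;0 0 0 0 0 0 1;0 0 0 0 0 0 1;0 0 0 0 0 0 1;0 0 0 0 0 0 1"

```text
clock: 19.52
eef_pos: [482.3, 298.9, 69.5]
tcp_rot: [3.142, 0.0, 2.88]
contact_force: [-0.7, -2.0, -2.0]
opening: 0.215
```

```bash
python3 -c "
from h import *
gp()"
```

```text
t 19.52 gauge xy [ -6.74 -11.13] z 69.48 Ft [ 0.2  -2.09  1.98] Tt [ 0.334 -0.128 -0.052]
```

apply_moves:
  series: "0 0.03 0 0 0 0 1;0 0.03 0 0 0 0 1;0 0.03 0 0 0 0 1;0 0.03 0 0 0 0 1;0 0.03 0 0 0 0 1;0 0.03 0 0 0 0 1;0 0.02 0 0 0 0 1;0 0 0 0 0 0 1;0 0 0 0 0 0 1;0 0 0 0 0 0 1"

```text
clock: 20.35
eef_pos: [482.5, 300.0, 69.4]
tcp_rot: [-3.14, -0.0, 2.88]
contact_force: [-0.8, -6.8, 0.9]
opening: 0.215
```

```bash
python3 -c "
from h import *
gp()"
```

```text
t 20.35 gauge xy [ -6.85 -10.01] z 69.42 Ft [-0.96 -6.82 -0.87] Tt [ 1.316 -0.297 -0.034]
```

apply_moves:
  series: "0 0.02 0 0 0 0 1;0 0 0 0 0 0 1;0 0 0 0 0 0 1;0 0 0 0 0 0 1;0 0 0 0 0 0 1;0 0 0 0 0 0 1;0 0 0 0 0 0 1;0 0 0 0 0 0 1;0 0 0 0 0 0 1;0 0 0 0 0 0 1"

```text
clock: 21.18
eef_pos: [482.5, 300.1, 69.4]
tcp_rot: [-3.14, -0.0, 2.88]
contact_force: [0.0, -7.6, 0.8]
opening: 0.217
```

```bash
python3 -c "
from h import *
gp()"
```

```text
t 21.18 gauge xy [-6.82 -9.95] z 69.38 Ft [-1.95 -7.3  -0.76] Tt [ 1.393 -0.37  -0.007]
```

Firm resistance of about 7.5 N with no further advance and near-zero net side force: the plug is wedged on both bars. I'll back it straight off, then lift.

apply_moves:
  series: "0 -0.1 0 0 0 0 1;0 -0.1 0 0 0 0 1;0 -0.2 0 0 0 0 1;-0.02 -0.4 0 0 0 0 1;-0.05 -0.6 0 0 0 0 1;-0.1 -0.6 0 0 0 0 1;0 -0.4 0 0 0 0 1;0 0 -0.3 0 0 0 1;0 0 -0.8 0 0 0 1;0 0 -1.2 0 0 0 1"

```text
clock: 22.02
eef_pos: [477.9, 277.1, 92.6]
tcp_rot: [-3.141, -0.001, 2.879]
contact_force: [-0.5, 0.2, -0.9]
opening: 0.216
```

apply_moves:
  series: "0 0 -1.8 0 0 0 1;0 0 -2.4 0 0 0 1;0 0 -2.4 0 0 0 1;0 0 -2 0 0 0 1;0 0 -1 0 0 0 1;0 -1 0 0 0 0 1;-0.4 -2 0 0 0 0 1;-0.8 -3 0 0 0 0 1;-1.2 -3.5 0 0 0 0 1;-1.2 -3.5 0 0 0 0 1"

```text
clock: 22.85
eef_pos: [478.0, 140.8, 187.5]
tcp_rot: [-3.141, -0.001, 2.881]
contact_force: [1.8, -0.6, -0.1]
opening: 0.216
```

```bash
python3 -c "
from h import *
gp();to([504.1,-129.5,190],YAW)"
```

```text
t 22.85 gauge xy [  30.05 -164.91] z 187.49 Ft [-1.86 -0.15  0.11] Tt [-0.001 -0.047 -0.004]
t 22.85 pos [478.01 140.84 187.49] rot [-3.1406e+00 -1.3000e-03  2.8813e+00] F_tool [-1.86 -0.15  0.11] open 0.216
turn [-0.001  -0.0013  0.0017]
shift cm (tool axes) [ -9.522 -25.436  -0.251]
```

apply_moves:
  series: "-1.2 -3.2 0 0 0 0 1;-1.2 -3.2 0 0 0 0 1;-1.2 -3.2 0 0 0 0 1;-1.2 -3.2 0 0 0 0 1;-1.2 -3.2 0 0 0 0 1;-1.1 -2.8 0 0 0 0 1;-0.8 -2.2 0 0 0 0 1;-0.5 -1 0 0 0 0 1;0 0 0 0 0 0 1;0 0 0 0 0 0 1"

```text
clock: 23.68
eef_pos: [502.8, -91.9, 187.8]
tcp_rot: [3.141, -0.001, 2.878]
contact_force: [-0.4, -0.9, -1.6]
opening: 0.217
```

```bash
python3 -c "
from h import *
to([504.1,-129.5,97],YAW)
t=r.grab_frame('top')
cv2.imwrite('pics/t4.png',cv2.resize(t[195:300,145:285],None,fx=5,fy=5,interpolation=cv2.INTER_CUBIC))"
```

```text
t 23.6833 pos [502.77 -91.88 187.78] rot [ 3.1414e+00 -1.5000e-03  2.8780e+00] F_tool [ 0.13 -0.93  1.61] open 0.217
turn [ 0.0002 -0.0015 -0.0016]
shift cm (tool axes) [-1.103 -3.599  9.078]
```

View pics/t4.png

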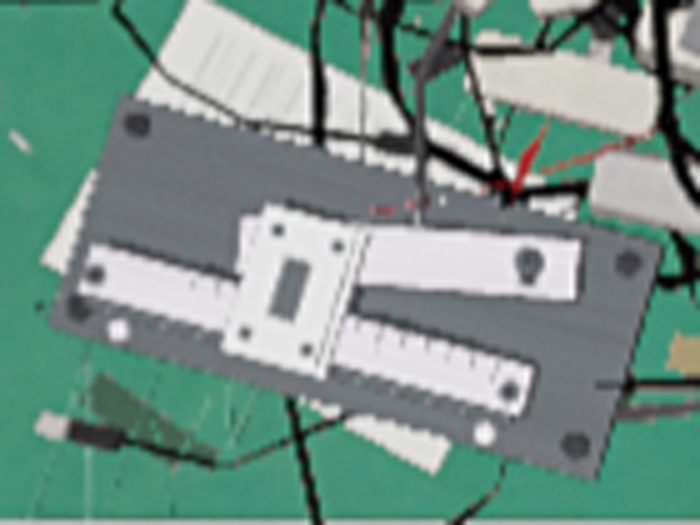

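The cursor has moved about 19 crop pixels (8 mm) towards the narrow end, which agrees with the felt stop. Now to the socket.

apply_moves:
  series: "-0.4 -1.2 0 0 0 0 1;-0.4 -1.4 1 0 0 0 1;-0.3 -1 1.6 0 0 0 1;0 0 1.8 0 0 0 1;0 0 1.6 0 0 0 1;0 0 1.2 0 0 0 1;0 0 0.8 0 0 0 1;0 0 0.4 0 0 0 1;0 0 0 0 0 0 1;0 0 0 0 0 0 1"

```text
clock: 24.57
eef_pos: [505.1, -129.2, 104.8]
tcp_rot: [-3.142, 0.0, 2.88]
contact_force: [-0.5, 0.1, -1.3]
opening: 0.215
```

```bash
python3 -c "
from h import *
to([504.1,-129.5,97],YAW)"
```

```text
t 24.5667 pos [ 505.13 -129.24  104.81] rot [-3.1416e+00  3.0000e-04  2.8802e+00] F_tool [ 0.54 -0.05  1.27] open 0.215
turn [-0.      0.0003  0.0006]
shift cm (tool axes) [ 0.093 -0.052  0.781]
```

apply_moves:
  series: "0.05 -0.03 0 0 0 0 1;0.04 -0.02 0.2 0 0 0 1;0 0 0.2 0 0 0 1;0 0 0.2 0 0 0 1;0 0 0.2 0 0 0 1;0 0 0.2 0 0 0 1;0 0 0.2 0 0 0 1;0 0 0.1 0 0 0 1;0 0 0 0 0 0 1;0 0 0 0 0 0 1"

```text
clock: 25.4
eef_pos: [503.8, -129.6, 91.4]
tcp_rot: [-3.142, -0.0, 2.88]
contact_force: [-0.3, -0.8, -2.4]
opening: 0.214
```

```bash
python3 -c "
from h import *
gp();to([504.1,-129.5,69],YAW)"
```

```text
t 25.4 gauge xy [ 125.03 -419.47] z 91.39 Ft [ 0.08 -0.87  2.38] Tt [-0.012  0.01  -0.002]
t 25.4 pos [ 503.82 -129.64   91.39] rot [-3.1416e+00 -2.0000e-04  2.8796e+00] F_tool [ 0.08 -0.87  2.38] open 0.214
turn [-0.     -0.0002  0.    ]
shift cm (tool axes) [-0.024  0.021  2.239]
```

In the hole (foot at about z 32), with no contact. I'll lower it to just above the bottom.

apply_moves:
  series: "-0.02 0.02 0.2 0 0 0 1;0 0 0.3 0 0 0 1;0 0 0.3 0 0 0 1;0 0 0.3 0 0 0 1;0 0 0.3 0 0 0 1;0 0 0.3 0 0 0 1;0 0 0.2 0 0 0 1;0 0 0.1 0 0 0 1;0 0 0 0 0 0 1;0 0 0 0 0 0 1"

```text
clock: 26.23
eef_pos: [504.1, -129.5, 71.5]
tcp_rot: [-3.142, 0.0, 2.88]
contact_force: [0.3, 0.7, -1.9]
opening: 0.213
```

```bash
python3 -c "
from h import *
gp();to([504.1,-129.5,69],YAW)"
```

```text
t 26.23 gauge xy [ 125.29 -419.27] z 71.48 Ft [-0.15  0.77  1.89] Tt [ 0.015 -0.001 -0.027]
t 26.2333 pos [ 504.12 -129.51   71.48] rot [-3.1416  0.      2.8796] F_tool [-0.15  0.77  1.89] open 0.213
turn [-0.  0.  0.]
shift cm (tool axes) [0.003 0.    0.248]
```

apply_moves:
  series: "0 0 0.06 0 0 0 1;0 0 0.06 0 0 0 1;0 0 0.06 0 0 0 1;0 0 0.05 0 0 0 1;0 0 0.03 0 0 0 1;0 0 0 0 0 0 1;0 0 0 0 0 0 1;0 0 0 0 0 0 1;0 0 0 0 0 0 1;0 0 0 0 0 0 1"

```text
clock: 27.07
eef_pos: [504.2, -129.5, 69.0]
tcp_rot: [3.142, 0.0, 2.88]
contact_force: [-1.0, 0.6, 1.2]
opening: 0.217
```

```bash
python3 -c "
from h import *
gp()"
```

```text
t 27.07 gauge xy [ 125.34 -419.26] z 69.0 Ft [ 1.13  0.36 -1.23] Tt [-0.051  0.067  0.014]
```

On the bottom of the socket (vertical force reversed, z 69.0 as before). I'll open gently and retreat upward.

apply_moves:
  series: "0 0 0 0 0 0 0.55;0 0 0 0 0 0 0.5;0 0 0 0 0 0 0.4;0 0 0 0 0 0 0.2;0 0 0 0 0 0 0;0 0 0 0 0 0 0;0 0 0 0 0 0 -0.3;0 0 0 0 0 0 -0.3;0 0 0 0 0 0 -0.3;0 0 -0.2 0 0 0 -0.3"
  squeeze: 20

```text
clock: 27.9
eef_pos: [503.9, -129.5, 70.7]
tcp_rot: [3.142, -0.001, 2.88]
contact_force: [0.8, 0.4, -0.3]
opening: 0.652
```

apply_moves:
  series: "0 0 -0.6 0 0 0 -0.3;0 0 -1.2 0 0 0 -0.3;0 0 -2 0 0 0 -0.3;0 0 -2.5 0 0 0 -0.3;0 0 -3 0 0 0 -0.3;0 0 -3 0 0 0 -0.3;0 3 -2 0 0 0 -0.3;0 3.5 -1 0 0 0 -0.3;0 3.5 0 0 0 0 -0.3;0 3 0 0 0 0 -0.3"

```text
clock: 28.73
eef_pos: [538.6, -2.3, 225.8]
tcp_rot: [3.141, 0.003, 2.879]
contact_force: [0.2, 0.0, -0.5]
opening: 0.651
```

```bash
python3 -c "
from h import *
gp()
a=r.grab_frame('scene');b=r.grab_frame('top')
cv2.imwrite('pics/s5.png',np.vstack([np.hstack([cv2.resize(a[295:375,350:440],(400,300)),cv2.resize(b[215:275,390:460],(400,300))]),np.hstack([cv2.resize(a[150:270,200:340],(400,300)),cv2.resize(b[195:300,145:285],(400,300))])]))"
```

```text
t 28.73 gauge xy [ 125.68 -287.44] z 225.82 Ft [-0.23  0.07  0.54] Tt [-0.077 -0.01   0.008]
```

View pics/s5.png

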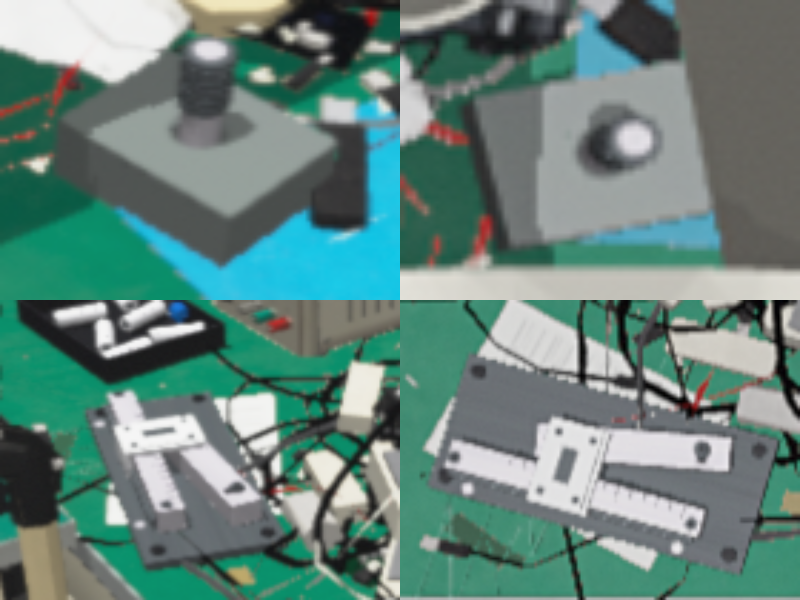

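The plug stands upright in its socket with its cap at (208,48), and the cursor sits where it was left. One numeric check of the cap against the start picture before handing in.

```bash
python3 -c "
from h import *
def c(i,x,y):
    g=cv2.cvtColor(i,cv2.COLOR_BGR2GRAY)[y-6:y+7,x-8:x+9].astype(float)-140;g[g<0]=0
    Y,X=np.mgrid[y-6:y+7,x-8:x+9];return (X*g).sum()/g.sum(),(Y*g).sum()/g.sum()
for n,x,y in(('scene',397,308),('top',431,243)):
    a=c(cv2.imread(f'pics/{n}0.png'),x,y);b=c(r.grab_frame(n),x,y);print(n,np.round(a,2),np.round(b,2))
"
```

```text
scene [395.92 306.74] [396.19 306.93]
top [432.89 242.84] [432.9  242.75]
```

Cap position matches the start within 0.3 px, so the plug is fully seated.

```bash
python3 -c "
from rig import r
print(r.sign_off())"
```

```text
the job is handed in; nothing more can be done
None
```

The gauge is set and the job is handed in, at about 29 s on the robot's clock; no verdict was reported.

- **Setting:** I stood the master plug in the wide end of the slot and slid it along the fixed bar, pushing the cursor ahead. The cursor's drag felt like about 2 N. The plug wedged at about 7.5 N with no further advance and little net side force (under 2 N).
- **Cursor:** After I backed the plug straight off and lifted it out, the top camera showed the cursor about 8 mm further towards the narrow end. That agrees with where the plug stopped by feel.
- **Plug:** It is back in its socket, with its cap within 0.3 pixel of the start position in both views. I judge it fully down and upright. The gripper is open and clear of everything.
- **Disagreement:** The fixed bar was felt about 1 mm further over than the camera estimate. An earlier light touch near the mouth was probably floor friction, so I relied on the later contact.

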